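Match the pattern roller

ROBOT

A 7-joint arm with a two-finger parallel gripper is mounted at the origin on the work surface. World frame = base frame: x ahead of the robot, y to its left, z up, the work surface at z = 0. Lengths are in m, angles in rad, forces in N, time in s.
With the tool pointing down it reaches from about 0.425 to 0.925 m from the base axis. Payload 6.8 kg.
Tool frame: the origin (TCP) lies between the finger pads; the fingertips stand finger_overhang ahead of it and the grasp point (between the pads) lies 6 mm ahead of it (finger_overhang is the distance from the TCP to the fingertips, in m); z points along the fingers, y is the line along which they close (so a half turn about z gives the same grasp; the last joint's range is limited). The gripper opens to 85 mm and grips with 20 to 120 N. Pads are 22 mm wide; open, the fingers measure 114 mm over their backs; the gripper's body (76 mm by 85 mm) begins 54 mm behind the grasp point. The pads swing forward as they close: fully open they stand 13 mm farther back than shut.
Start: joints at [-1.407, 0.477, 0.022, 1.555, -0.011, 1.109, -0.083], TCP at [0.181, 0.65, 0.256] pointing down, gripper open.
Joint ranges: [-2.96, 2.96], [-0.34, 2.1], [-1.41, 1.46], [0.24, 2.44], [-1.37, 4.51], [0.17, 1.92], [-2.96, 2.96]. Speed limits (rad/s): [2.39, 2.39, 3.14, 3.14, 3.14, 3.14, 3.14].

INTERFACE

Orientations are given as a unit quaternion [w, x, y, z].
In Python, from station import * gives the robot as it stands.
- The arm moves only by the tool drive_tool, never from a script. Its argument "increments" is a list of rows, each an object of numbers: "claw": the finger opening in m, from 0 to 0.0854; "dx", "dy", "dz": the shift along the tool's x, y, z in m; "wx", "wy", "wz": the turn, a rotation vector about the tool's x, y, z in degrees. A call has 1 to 20 rows; each row shifts and turns the commanded pose from where the row before left it, along the tool's axes as they then stand; what a row does not reach is not made up. A row lasts 1/8 s, in which the tool goes at most 62.5 mm and 10.7 degrees, less where a joint would pass 70% of its speed; a pose out of reach is approached as far as the arm can. A call with a gripper value outside its range is refused whole. The fingers move at their own pace and stop on an object; "newtons" is the grip in N (left out, the last holds). Time passes only in rows, so rows that do not move let the fingers close. It gives the time, the measured TCP pose, the force, the opening and the grip force at its end, in the units of the state.
- get_obs(): the state, without advancing time (a new reading comes with each control period).
- read_camera(name): name is "side" or "top"; returns (picture, depth): 480x640x3 uint8, red, green, blue; 480x640 float32, m along the optical axis (not along the pixel's ray), 0 where there is no reading.
- calibration(name): a dict with "intrinsics" (3x3 intrinsics, pixels), "k1" (the pictures are not rectified: a ray, as slopes to the right and down, at radius r is drawn at 1 + k1 r^2 times it, then the intrinsics apply), "R" (3x3) and "t" (3): a world point X has camera coordinates R X + t. Camera axes: x right, y down, z forward; pixel columns grow to the right and rows downward; lengths in m; the calibration is good to about 2 mm. A picture is of the moment at which its call begins. calibration takes no time and is no camera call.
- hand_in(): hands the job in; it is judged then, once.
The state is a dict: "t": time; "q": joint angles; "joint_vel": joint speeds; "joint_torque": joint torques, N m; "eef_pos": TCP position; "tool_rot": TCP orientation; "contact_force": force on the tool from outside, world axes, zero at the start; "torque": the same for the moment, N m; "gripper_width": opening from 0.0 (shut) to 1.0 (fully open); "grasp_force": force on a finger pad.
Only numpy, scipy, OpenCV 4.12 (cv2) and the standard library are available. Lean on these libraries where they do the work, as an engineer would, in place of code of your own. Each camera call takes 0.05 s, during which the arm holds its last target. There are 200 camera calls.

TASK

In the long grey tray, the black roller next to the empty cradle is the pattern for this order. Find the one roller on the sloping rack whose barrel is as thick as the pattern's, lift it out with the gripper and lay it level in the empty cradle, both flanges resting in the notches, without slamming it or pressing it hard into the tray. All other rollers stay where they are, and the cup must not be pushed about.

Things in the scene. Friction and masses are not known exactly. Their poses are not given: they have to be found in the camera images.
- rack: steel stand fixed to the table; origin on the table under its middle, z up, y along the row. Four cradles at y -111, -37, 37, 111 mm fall 35 degrees towards the rack's +x, so rollers lie 35 degrees from level, middles at x 0, 100 mm up; take them with the tool leaning 35 degrees (tips pointing down and to the rack's -x), closing along y. Sheet 32 mm behind the rollers' axes; a lip at the low end
- tray: grey plastic tray 95 x 335 x 8 mm, fixed; origin under its centre, z up, y along it. Level cradles at y -130 (empty), -58 (the pattern), 52 and 124 mm (parked patterns); a divider 6 mm thick, 38 mm high at y -3. A cradle is two 90-degree V notches, 12 mm wide, 58 mm apart along x, that carry a roller's flanges; the tray floor is 32 mm below a seated roller's axis
- empty_cradle (a point): where the middle of a roller is when it rests in the empty cradle of the tray, 40 mm above the table; x along the roller's axis, z up
- pattern_place (a point): where the middle of the pattern roller is, 40 mm above the table, in the cradle next to the empty one (72 mm from it); same axes as the tray
- roller_a: one of four loose black rollers on the rack: barrel 50 mm long between two flanges 40 mm wide, 8 mm thick; 66 mm long in all, 90 g. They differ only in barrel thickness: 18, 22, 26 and 30 mm, one each; names do not tell which: measure, e.g. by closing the fingers lightly on the barrel and reading the opening. Origin at its middle, x along its axis (to the rack's low end)
- roller_b: one of the four loose black plastic rollers on the sloping rack. Shape as roller_a; barrel thickness 18, 22, 26 or 30 mm, one of each on the rack; the names do not tell which. Origin at its middle, x along its axis (towards the low end of the rack at the start)
- roller_c: one of the four loose black plastic rollers on the sloping rack. Shape as roller_a; barrel thickness 18, 22, 26 or 30 mm, one of each on the rack; the names do not tell which. Origin at its middle, x along its axis (towards the low end of the rack at the start)
- roller_d: one of the four loose black plastic rollers on the sloping rack. Shape as roller_a; barrel thickness 18, 22, 26 or 30 mm, one of each on the rack; the names do not tell which. Origin at its middle, x along its axis (towards the low end of the rack at the start)
- pattern_p: one of the three loose black plastic pattern rollers in the tray. Shape as roller_a; barrel thickness 22, 26 or 30 mm, one of each; the names do not tell which, and which of them lies at pattern_place changes. Origin at its middle, 40 mm above the table, x along its axis
- pattern_q: one of the three loose black plastic pattern rollers in the tray. Shape as roller_a; barrel thickness 22, 26 or 30 mm, one of each; the names do not tell which, and which of them lies at pattern_place changes. Origin at its middle, 40 mm above the table, x along its axis
- pattern_r: one of the three loose black plastic pattern rollers in the tray. Shape as roller_a; barrel thickness 22, 26 or 30 mm, one of each; the names do not tell which, and which of them lies at pattern_place changes. Origin at its middle, 40 mm above the table, x along its axis
- black_cup: bystander: small black plastic cup, 60 mm wide, 50 mm high, loose, left of the work; origin under its centre
- tumbler: bystander: green tumbler with white lid, 68 mm wide, 110 mm high, fixed, left of the work; origin under its centre
- yellow_bin: bystander: yellow open bin 130 x 100 x 70 mm, fixed, right of the work; origin under its centre

How it is judged:
By the outcome, as a careful person would: the job done as asked, in the order asked, and still so for the second after the job is handed in, with the robot touching nothing.
It also fails if it takes over 61 s, if anything falls off the work surface, if the arm or the gripper's body presses on something with over 40 N, if the wrist force passes 120 N, or if a joint passes its speed limit or range.

## Working session

There is one attempt and no reset: what is moved stays moved. The work goes in short steps, Python scripts to look and compute and a tool call to move; the robot and the scene stay as the last step left them, time stands still between calls to the robot, and variables do not carry over. Pictures are saved under pics/ and viewed, at most 10 in all, crops included, and the job is handed in when it is done.

Besides the shell and the picture viewer there is one more tool, called after ">>>" in YAML: its name, and indented under it one key for each argument. drive_tool: Moves the arm, as the interface text tells. Its arguments: {"type":"object","properties":{"increments":{"type":"array","items":{"type":"object","properties":{"claw":{"type":"number"},"dx":{"type":"number"},"dy":{"type":"number"},"dz":{"type":"number"},"wx":{"type":"number"},"wy":{"type":"number"},"wz":{"type":"number"}}}},"newtons":{"type":"number"}},"required":["increments"]}

```bash
mkdir -p pics; ls; cat > a.py <<'E'
from station import *
import cv2,numpy as np
o=get_obs();print({k:np.round(v,3) if not isinstance(v,str) else v for k,v in o.items()})
for n in ("top","side"):
    p,d=read_camera(n);np.save(n+"_d.npy",d);cv2.imwrite("pics/%s0.png"%n,p[:,:,::-1])
    c=calibration(n);print(n,c)
E
python3 a.py
```

```text
pics
{'t': np.float64(0.0), 'q': array([-1.407,  0.478,  0.022,  1.556, -0.012,  1.109, -0.083]), 'joint_vel': array([-0.001,  0.   ,  0.   ,  0.   ,  0.   , -0.001,  0.001]), 'joint_torque': array([-0.0000e+00, -5.9642e+01,  1.6080e+00, -2.8120e+01,  1.2000e-02,
        9.0000e-03,  0.0000e+00]), 'eef_pos': array([0.181, 0.65 , 0.255]), 'tool_rot': array([-0.   ,  0.135,  0.991, -0.001]), 'contact_force': array([-0.136, -0.354,  0.67 ]), 'torque': array([ 0.047, -0.029,  0.023]), 'grasp_force': np.float64(0.0), 'gripper_width': np.float64(1.002)}
top {'intrinsics': array([[520.64498267,   0.        , 315.47505361],
       [  0.        , 520.64498267, 226.06209598],
       [  0.        ,   0.        ,   1.        ]]), 'k1': -0.06715257046937155, 'R': array([[ 0.01052866, -0.99993886,  0.00337983],
       [-0.99013478, -0.0108976 , -0.13969378],
       [ 0.13972207, -0.0018757 , -0.99018898]]), 't': array([-0.00158643,  0.55265457,  1.12030269])}
side {'intrinsics': array([[465.2866982 ,   0.        , 313.74761478],
       [  0.        , 465.2866982 , 245.28774788],
       [  0.        ,   0.        ,   1.        ]]), 'k1': -0.07028032487090732, 'R': array([[ 0.89314066, -0.44965094,  0.01066726],
       [-0.29157809, -0.59689329, -0.74746278],
       [ 0.34246456,  0.66447907, -0.66421803]]), 't': array([-0.483305  ,  0.23357544,  0.95174423])}
```

View pics/top0.png

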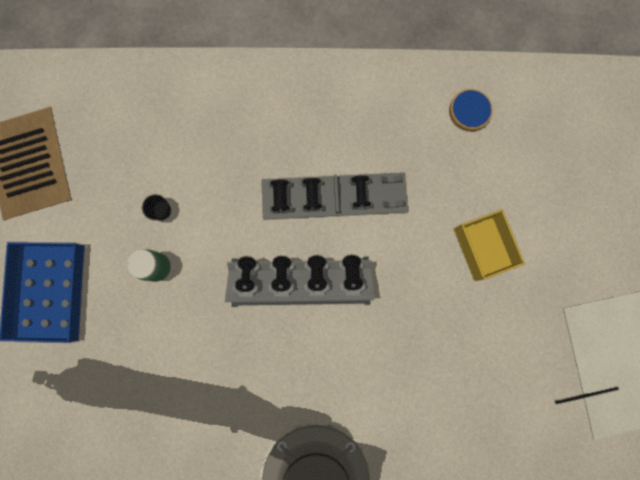

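View pics/side0.png

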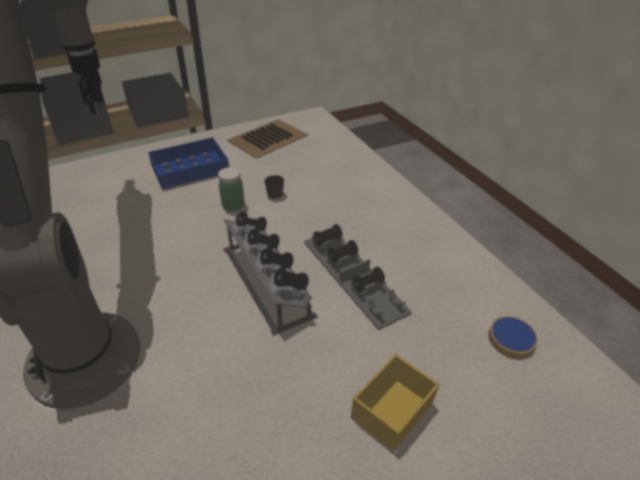

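```bash
cat > h.py <<'E'
import cv2,numpy as np
from station import calibration
def norm(n,uv):
    c=calibration(n);return cv2.undistortPoints(np.float64(uv).reshape(-1,1,2),c["intrinsics"],np.array([c["k1"],0,0,0.])).reshape(-1,2),c
def depthpts(n,uv,d):
    uv=np.asarray(uv);s,c=norm(n,uv);z=d[uv[:,1],uv[:,0]];X=np.c_[s*z[:,None],z]
    return (X-c["t"])@c["R"]
def plane(n,uv,h):
    s,c=norm(n,uv);r=np.c_[s,np.ones(len(s))]@c["R"];C=-c["R"].T@c["t"]
    return C+r*((h-C[2])/r[:,2])[:,None]
E
cat > b.py <<'E'
from h import *
import station
print([ (k,getattr(station,k)) for k in dir(station) if 'over' in k.lower()])
p=cv2.imread("pics/top0.png");d=np.load("top_d.npy")
g=p.max(2);roi=np.zeros(g.shape,np.uint8);roi[165:310,220:420]=1
n,l,st,ce=cv2.connectedComponentsWithStats(((g<45)&(roi>0)).astype(np.uint8))
for i in range(1,n):
    if st[i][4]<80: continue
    v,u=np.where(l==i);X=depthpts("top",np.c_[u,v],d)
    hi=X[:,0]>np.median(X[:,0])
    print(st[i],"x",np.round(np.percentile(X[:,0],[2,50,98]),3),"y",np.round(np.percentile(X[:,1],[2,50,98]),3),"z",np.round(np.percentile(X[:,2],[5,50,95]),3),"z far/near",np.round([X[hi,2].mean(),X[~hi,2].mean()],3),"y far/near",np.round([X[hi,1].mean(),X[~hi,1].mean()],4))
# tray and rack: grey pixels
hsv=cv2.cvtColor(p,cv2.COLOR_BGR2HSV)
for nm,(r0,r1) in dict(tray=(168,222),rack=(245,310)).items():
    m=np.zeros(g.shape,np.uint8);m[r0:r1,220:420]=((hsv[...,1]<40)&(g<135))[r0:r1,220:420]
    m=cv2.morphologyEx(m,cv2.MORPH_CLOSE,np.ones((9,9)));cs=max(cv2.findContours(m,0,2)[0],key=cv2.contourArea)
    b=cv2.boxPoints(cv2.minAreaRect(cs));print(nm,b.round(1).tolist(),np.round(plane("top",b,.008 if nm=="tray" else .1),3).tolist())
a=p[155:315,215:425];cv2.imwrite("pics/topc.png",cv2.resize(a,None,fx=3.7,fy=3.7,interpolation=2))
E
python3 b.py
```

```text
[('finger_overhang', 0.025)]
[352 176  18  31 340] x [0.598 0.631 0.662] y [-0.111 -0.095 -0.078] z [0.043 0.051 0.062] z far/near [0.051 0.065] y far/near [-0.0945 -0.0952]
[303 179  19  31 380] x [0.592 0.624 0.655] y [-0.003  0.013  0.03 ] z [0.043 0.052 0.061] z far/near [0.052 0.052] y far/near [0.0142 0.0121]
[271 180  18  32 426] x [0.588 0.619 0.651] y [0.069 0.084 0.101] z [0.044 0.054 0.061] z far/near [0.053 0.059] y far/near [0.0848 0.0831]
[236 257  20  34 405] x [0.408 0.441 0.475] y [0.131 0.147 0.165] z [0.087 0.11  0.134] z far/near [0.098 0.128] y far/near [0.148  0.1466]
[272 257  19  34 428] x [0.411 0.444 0.476] y [0.057 0.074 0.091] z [0.089 0.11  0.133] z far/near [0.099 0.127] y far/near [0.0748 0.0735]
[308 256  19  34 452] x [0.412 0.445 0.479] y [-0.016  0.001  0.017] z [0.092 0.113 0.134] z far/near [0.101 0.124] y far/near [0.0013 0.0006]
[343 256  20  34 473] x [0.415 0.447 0.48 ] y [-0.089 -0.072 -0.056] z [0.095 0.113 0.133] z far/near [0.104 0.123] y far/near [-0.0715 -0.0727]
tray [[260.6000061035156, 178.5], [406.20001220703125, 171.5], [408.20001220703125, 212.6999969482422], [262.6000061035156, 219.6999969482422]] [[0.667, 0.133, 0.008], [0.688, -0.206, 0.008], [0.59, -0.209, 0.008], [0.57, 0.126, 0.008]]
rack [[224.3000030517578, 255.89999389648438], [377.5, 253.60000610351562], [378.29998779296875, 303.8999938964844], [225.10000610351562, 306.20001220703125]] [[0.479, 0.195, 0.1], [0.487, -0.126, 0.1], [0.383, -0.127, 0.1], [0.375, 0.19, 0.1]]
```

View pics/topc.png

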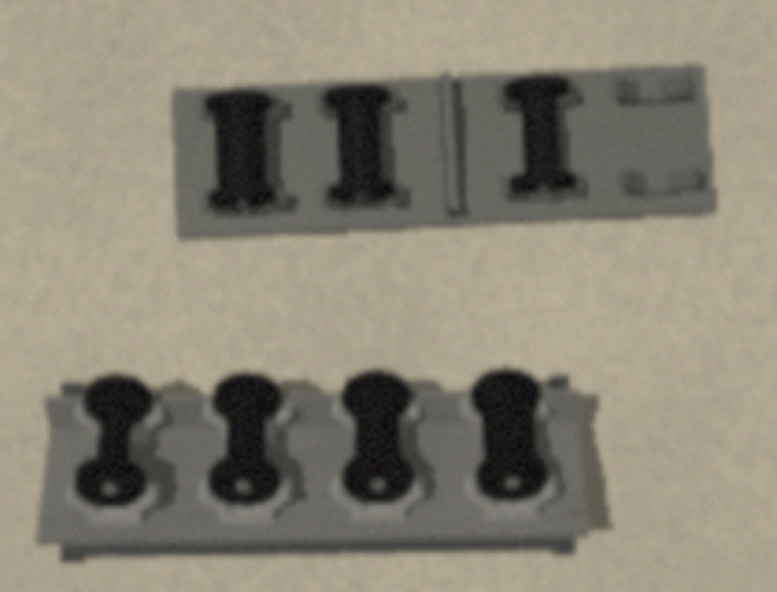

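The top view shows the tray, at crop scale 3.7: barrels thick to thin from left to right, with the pattern at pixel (361,191) the thinnest. It also shows the rack with barrels thin to thick from left to right. The second roller, at (281,274), looks like the match. I'll measure the barrel widths and the exact positions.

```bash
cat > c.py <<'E'
from h import *
p=cv2.imread("pics/top0.png");d=np.load("top_d.npy");g=p.max(2)
n,l,st,ce=cv2.connectedComponentsWithStats((g<60).astype(np.uint8))
K=calibration("top")["intrinsics"][0,0]
t35=np.radians(35)
def ana(seed,yaw,inc):
    u0,v0=seed; i=l[v0,u0]; v,u=np.where(l==i);X=depthpts("top",np.c_[u,v],d)
    X=X[(X[:,2]>.03)]
    a=np.array([np.cos(yaw)*np.cos(inc),np.sin(yaw)*np.cos(inc),-np.sin(inc)]);y=np.array([-np.sin(yaw),np.cos(yaw),0]);nn=np.cross(a,y)
    s,w,h=X@a,X@y,X@nn
    s0=(np.percentile(s,1.5)+np.percentile(s,98.5))/2
    q=s-s0
    fl=(np.abs(np.abs(q)-.029)<.004);b=np.abs(q)<.015
    htop=np.percentile(h[fl],95);hb=np.percentile(h[b],80)
    w0=(np.percentile(w[fl],3)+np.percentile(w[fl],97))/2
    C=a*s0+y*w0+nn*(htop-.020)
    # barrel width from rows in the colour picture (subpixel threshold crossing)
    ws=[]
    for r in range(v0-3,v0+4):
        row=g[r,u0-16:u0+17].astype(float);k=np.where(row[8:25]<60)[0]+8
        ws.append(len(k))
    print(seed,"len",round(np.ptp(np.percentile(s,[1.5,98.5])),4),"C",C.round(4),"C from barrel/axis h",round(hb-(htop-.02),4),"px",np.mean(ws),"mm",round(np.mean(ws)*np.median(d[v0-3:v0+4,u0])/K*1e3,1))
    return C
R=[ana(s,.027,t35) for s in((246,274),(281,274),(317,273),(352,273))]
T=[ana(s,.062,0) for s in((281,196),(313,194),(362,191))]
for Q in(R,T):
    Q=np.array(Q);f=np.polyfit(Q[:,1],Q[:,0],1);print("yaw",-np.degrees(np.arctan(f[0])),np.diff(Q[:,1]))
E
python3 c.py
```

```text
(246, 274) len 0.0625 C [0.4399 0.1484 0.1024] C from barrel/axis h 0.0104 px 8.285714285714286 mm 17.0
(281, 274) len 0.0632 C [0.4412 0.0747 0.1021] C from barrel/axis h 0.0111 px 10.285714285714286 mm 21.1
(317, 273) len 0.0637 C [0.4431 0.0015 0.1024] C from barrel/axis h 0.0131 px 12.571428571428571 mm 25.8
(352, 273) len 0.0626 C [ 0.4447 -0.073   0.1024] C from barrel/axis h 0.0149 px 14.142857142857142 mm 28.9
(281, 196) len 0.0646 C [0.6198 0.085  0.0424] C from barrel/axis h 0.0135 px 14.285714285714286 mm 31.6
(313, 194) len 0.0652 C [0.6244 0.0136 0.0431] C from barrel/axis h 0.0107 px 12.285714285714286 mm 27.2
(362, 191) len 0.0648 C [ 0.6309 -0.0956  0.0422] C from barrel/axis h 0.01 px 10.857142857142858 mm 24.1
yaw 1.2699722360939347 [-0.07363596 -0.07320005 -0.074506  ]
yaw 3.528057878054173 [-0.07140335 -0.10914103]
```

```bash
cat > plan.py <<'E'
from h import *
from station import get_obs
from scipy.spatial.transform import Rotation as Rn
from scipy.spatial.transform import Slerp
def Rt(lean,yaw):
    z=np.array([-np.sin(lean),0,-np.cos(lean)]);x=np.array([-np.cos(lean),0,np.sin(lean)])
    return Rn.from_euler("z",yaw).as_matrix()@np.c_[x,np.cross(z,x),z]
def tcp(g,R,back=0): return np.asarray(g)-R[:,2]*(.006+back)
def state():
    o=get_obs();q=o["tool_rot"];return o,np.array(o["eef_pos"]),Rn.from_quat([q[1],q[2],q[3],q[0]])
def plan(p,R,T,n,extra=""):
    "rows from pose p,R to each of targets [(pos,Rmat)], n rows each"
    out=[]
    for (tp,tR),k in zip(T,n):
        tR=Rn.from_matrix(tR);sl=Slerp([0,1],Rn.concatenate([R,tR]));p0=p.copy()
        for i in range(1,k+1):
            dp=np.round(R.inv().apply(p0+(tp-p0)*i/k-p),4);w=np.round((R.inv()*sl(i/k)).as_rotvec(degrees=True),1)
            out.append("{"+",".join('"%s":%g'%(a,b) for a,b in zip(["dx","dy","dz","wx","wy","wz"],[*dp,*w]) if b)+"}")
            p=p+R.apply(dp);R=R*Rn.from_rotvec(w,degrees=True)
    print("["+",".join(out)+"]");return p,R
E
python3 - <<'E'
from plan import *
o,p,R=state();C=[.4412,.0747,.100];G=Rt(np.radians(35),np.radians(1.4))
print(tcp(C,G,.1),tcp(C,G))
plan(p,R,[(tcp(C,G,.12),G)],[16])
E
```

```text
[0.50198095 0.07618545 0.18683012] [0.44464043 0.07478408 0.10491491]
[{"dx":-0.0296,"dy":-0.0289,"dz":0.0033,"wx":0.3,"wy":2.2,"wz":-1},{"dx":-0.0293,"dy":-0.0295,"dz":0.0023,"wx":0.3,"wy":2.1,"wz":-1.1},{"dx":-0.0287,"dy":-0.0299,"dz":0.0015,"wx":0.4,"wy":2.2,"wz":-1},{"dx":-0.0282,"dy":-0.0305,"dz":0.0005,"wx":0.3,"wy":2.2,"wz":-1},{"dx":-0.0277,"dy":-0.031,"dz":-0.0003,"wx":0.3,"wy":2.2,"wz":-1},{"dx":-0.0271,"dy":-0.0314,"dz":-0.0013,"wx":0.3,"wy":2.1,"wz":-1.1},{"dx":-0.0265,"dy":-0.032,"dz":-0.0021,"wx":0.3,"wy":2.2,"wz":-1},{"dx":-0.0258,"dy":-0.0324,"dz":-0.0029,"wx":0.3,"wy":2.2,"wz":-1},{"dx":-0.0251,"dy":-0.0329,"dz":-0.0037,"wx":0.4,"wy":2.1,"wz":-1.1},{"dx":-0.0243,"dy":-0.0334,"dz":-0.0044,"wx":0.3,"wy":2.2,"wz":-1},{"dx":-0.0236,"dy":-0.0338,"dz":-0.0051,"wx":0.3,"wy":2.2,"wz":-1},{"dx":-0.0227,"dy":-0.0343,"dz":-0.0058,"wx":0.3,"wy":2.1,"wz":-1.1},{"dx":-0.0219,"dy":-0.0347,"dz":-0.0065,"wx":0.3,"wy":2.2,"wz":-1},{"dx":-0.0209,"dy":-0.0352,"dz":-0.0071,"wx":0.4,"wy":2.2,"wz":-1},{"dx":-0.0201,"dy":-0.0355,"dz":-0.0077,"wx":0.3,"wy":2.2,"wz":-1},{"dx":-0.0192,"dy":-0.036,"dz":-0.0082,"wx":0.3,"wy":2.1,"wz":-1.1}]
```

>>> drive_tool:
  increments:
    - {"claw": 0.055,"dx": -0.03,"dy": -0.029,"dz": 0.003,"wx": 0.3,"wy": 2.2,"wz": -1}
    - {"dx": -0.029,"dy": -0.0295,"dz": 0.002,"wx": 0.3,"wy": 2.1,"wz": -1.1}
    - {"dx": -0.029,"dy": -0.03,"dz": 0.0015,"wx": 0.4,"wy": 2.2,"wz": -1}
    - {"dx": -0.028,"dy": -0.0305,"wx": 0.3,"wy": 2.2,"wz": -1}
    - {"dx": -0.028,"dy": -0.031,"wx": 0.3,"wy": 2.2,"wz": -1}
    - {"dx": -0.027,"dy": -0.0315,"dz": -0.001,"wx": 0.3,"wy": 2.1,"wz": -1.1}
    - {"dx": -0.0265,"dy": -0.032,"dz": -0.002,"wx": 0.3,"wy": 2.2,"wz": -1}
    - {"dx": -0.026,"dy": -0.0325,"dz": -0.003,"wx": 0.3,"wy": 2.2,"wz": -1}
    - {"dx": -0.025,"dy": -0.033,"dz": -0.0035,"wx": 0.4,"wy": 2.1,"wz": -1.1}
    - {"dx": -0.0245,"dy": -0.0335,"dz": -0.0045,"wx": 0.3,"wy": 2.2,"wz": -1}
    - {"dx": -0.0235,"dy": -0.034,"dz": -0.005,"wx": 0.3,"wy": 2.2,"wz": -1}
    - {"dx": -0.0225,"dy": -0.0345,"dz": -0.006,"wx": 0.3,"wy": 2.1,"wz": -1.1}
    - {"dx": -0.022,"dy": -0.0345,"dz": -0.0065,"wx": 0.3,"wy": 2.2,"wz": -1}
    - {"dx": -0.021,"dy": -0.035,"dz": -0.007,"wx": 0.4,"wy": 2.2,"wz": -1}
    - {"dx": -0.02,"dy": -0.0355,"dz": -0.0075,"wx": 0.3,"wy": 2.2,"wz": -1}
    - {"dx": -0.019,"dy": -0.036,"dz": -0.008,"wx": 0.3,"wy": 2.1,"wz": -1.1}
    - {}
    - {}
  newtons: 20

```text
schema error: expected keys claw, dx, dy, dz, wx, wy, wz
```

```bash
cat > d.py <<'E'
from plan import *
o,p,R=state();C=[.4412,.0747,.100];G=Rt(np.radians(35),np.radians(1.4))
print(o["t"],p,o["gripper_width"]*.0854,o["contact_force"],tcp(C,G,.12))
plan(p,R,[(tcp(C,G,.04),G),(tcp(C,G),G)],[4,6])
E
python3 d.py
```

```text
0.1 [0.18110228 0.64974855 0.25540477] 0.08550817292865776 [-0.3221539   0.13013607 -0.4911002 ] [0.51344906 0.07646573 0.20321316]
[{"dx":-0.1075,"dy":-0.1191,"dz":0.0296,"wx":1.3,"wy":8.7,"wz":-4.1},{"dx":-0.1023,"dy":-0.126,"dz":0.0165,"wx":1.2,"wy":8.7,"wz":-4.1},{"dx":-0.0945,"dy":-0.1329,"dz":0.0042,"wx":1.3,"wy":8.7,"wz":-4.1},{"dx":-0.0846,"dy":-0.1394,"dz":-0.0063,"wx":1.3,"wy":8.6,"wz":-4.2},{"dz":0.0067},{"dz":0.0066},{"dz":0.0067},{"dz":0.0066},{"dz":0.0067},{"dz":0.0067}]
```

```bash
python3 - <<'E'
s=open("plan.py").read()
s=s.replace('if b)',')').replace('extra=""','claw=.055').replace('out.append("{"+','out.append(\'{"claw":%g,\'%claw+').replace('*dp,*w])','*(dp+0.),*(w+0.)])').replace('np.round(R.inv().apply(p0+(tp-p0)*i/k-p),4)','np.round(R.inv().apply(p0+(tp-p0)*i/k-p),3)')
open("plan.py","w").write(s)
E
python3 - <<'E'
from plan import *
o,p,R=state();C=[.4412,.0747,.100];G=Rt(np.radians(35),np.radians(1.4))
plan(p,R,[(tcp(C,G,.12),G)],[13])
E
```

```text
[{"claw":0.055,"dx":-0.036,"dy":-0.036,"dz":0.004,"wx":0.4,"wy":2.7,"wz":-1.3},{"claw":0.055,"dx":-0.036,"dy":-0.036,"dz":0.003,"wx":0.4,"wy":2.6,"wz":-1.2},{"claw":0.055,"dx":-0.035,"dy":-0.037,"dz":0.001,"wx":0.4,"wy":2.7,"wz":-1.3},{"claw":0.055,"dx":-0.035,"dy":-0.038,"dz":0,"wx":0.4,"wy":2.7,"wz":-1.3},{"claw":0.055,"dx":-0.033,"dy":-0.039,"dz":-0.002,"wx":0.4,"wy":2.7,"wz":-1.2},{"claw":0.055,"dx":-0.033,"dy":-0.039,"dz":-0.002,"wx":0.4,"wy":2.6,"wz":-1.3},{"claw":0.055,"dx":-0.031,"dy":-0.04,"dz":-0.004,"wx":0.3,"wy":2.7,"wz":-1.3},{"claw":0.055,"dx":-0.03,"dy":-0.041,"dz":-0.005,"wx":0.4,"wy":2.7,"wz":-1.2},{"claw":0.055,"dx":-0.029,"dy":-0.042,"dz":-0.007,"wx":0.4,"wy":2.6,"wz":-1.3},{"claw":0.055,"dx":-0.028,"dy":-0.042,"dz":-0.007,"wx":0.4,"wy":2.7,"wz":-1.3},{"claw":0.055,"dx":-0.027,"dy":-0.043,"dz":-0.008,"wx":0.4,"wy":2.7,"wz":-1.2},{"claw":0.055,"dx":-0.025,"dy":-0.043,"dz":-0.009,"wx":0.4,"wy":2.7,"wz":-1.3},{"claw":0.055,"dx":-0.024,"dy":-0.045,"dz":-0.01,"wx":0.4,"wy":2.6,"wz":-1.3}]
```

>>> drive_tool:
  increments:
    - {"claw": 0.055,"dx": -0.036,"dy": -0.036,"dz": 0.004,"wx": 0.4,"wy": 2.7,"wz": -1.3}
    - {"claw": 0.055,"dx": -0.036,"dy": -0.036,"dz": 0.003,"wx": 0.4,"wy": 2.6,"wz": -1.2}
    - {"claw": 0.055,"dx": -0.035,"dy": -0.037,"dz": 0.001,"wx": 0.4,"wy": 2.7,"wz": -1.3}
    - {"claw": 0.055,"dx": -0.035,"dy": -0.038,"dz": 0,"wx": 0.4,"wy": 2.7,"wz": -1.3}
    - {"claw": 0.055,"dx": -0.033,"dy": -0.039,"dz": -0.002,"wx": 0.4,"wy": 2.7,"wz": -1.2}
    - {"claw": 0.055,"dx": -0.033,"dy": -0.039,"dz": -0.002,"wx": 0.4,"wy": 2.6,"wz": -1.3}
    - {"claw": 0.055,"dx": -0.031,"dy": -0.04,"dz": -0.004,"wx": 0.3,"wy": 2.7,"wz": -1.3}
    - {"claw": 0.055,"dx": -0.03,"dy": -0.041,"dz": -0.005,"wx": 0.4,"wy": 2.7,"wz": -1.2}
    - {"claw": 0.055,"dx": -0.029,"dy": -0.042,"dz": -0.007,"wx": 0.4,"wy": 2.6,"wz": -1.3}
    - {"claw": 0.055,"dx": -0.028,"dy": -0.042,"dz": -0.007,"wx": 0.4,"wy": 2.7,"wz": -1.3}
    - {"claw": 0.055,"dx": -0.027,"dy": -0.043,"dz": -0.008,"wx": 0.4,"wy": 2.7,"wz": -1.2}
    - {"claw": 0.055,"dx": -0.025,"dy": -0.043,"dz": -0.009,"wx": 0.4,"wy": 2.7,"wz": -1.3}
    - {"claw": 0.055,"dx": -0.024,"dy": -0.045,"dz": -0.01,"wx": 0.4,"wy": 2.6,"wz": -1.3}
    - {"claw": 0.055,"dx": 0,"dy": 0,"dz": 0,"wx": 0,"wy": 0,"wz": 0}
    - {"claw": 0.055,"dx": 0,"dy": 0,"dz": 0,"wx": 0,"wy": 0,"wz": 0}
  newtons: 20

```text
t: 1.98
eef_pos: [0.5131, 0.077, 0.2027]
tool_rot: [-0.301, -0.012, 0.954, -0.003]
contact_force: [-0.2, -0.8, 0.3]
gripper_width: 0.644
grasp_force: 0.0
```

```bash
python3 d.py
```

```text
1.975 [0.51312129 0.07701553 0.20265572] 0.054959931139172385 [-0.16777726 -0.81581674  0.33334817] [0.51344906 0.07646573 0.20321316]
[{"claw":0.055,"dx":0,"dy":0,"dz":0.02,"wx":0,"wy":0,"wz":0},{"claw":0.055,"dx":0,"dy":0,"dz":0.02,"wx":0,"wy":0,"wz":0},{"claw":0.055,"dx":0,"dy":-0.001,"dz":0.02,"wx":0.1,"wy":0,"wz":0.1},{"claw":0.055,"dx":0,"dy":0,"dz":0.019,"wx":0,"wy":0,"wz":0},{"claw":0.055,"dx":0,"dy":0,"dz":0.007,"wx":0,"wy":0,"wz":0},{"claw":0.055,"dx":0,"dy":0,"dz":0.006,"wx":0,"wy":0,"wz":0},{"claw":0.055,"dx":0,"dy":0,"dz":0.007,"wx":0,"wy":0,"wz":0},{"claw":0.055,"dx":0,"dy":0,"dz":0.007,"wx":0,"wy":0,"wz":0},{"claw":0.055,"dx":0,"dy":0,"dz":0.007,"wx":0,"wy":0,"wz":0},{"claw":0.055,"dx":0,"dy":0,"dz":0.006,"wx":0,"wy":0,"wz":0}]
```

>>> drive_tool:
  increments:
    - {"claw": 0.055,"dx": 0,"dy": -0.001,"dz": 0.02,"wx": 0,"wy": 0,"wz": 0}
    - {"claw": 0.055,"dx": 0,"dy": 0,"dz": 0.02,"wx": 0,"wy": 0,"wz": 0}
    - {"claw": 0.055,"dx": 0,"dy": 0,"dz": 0.02,"wx": 0.1,"wy": 0,"wz": 0.1}
    - {"claw": 0.055,"dx": 0,"dy": 0,"dz": 0.019,"wx": 0,"wy": 0,"wz": 0}
    - {"claw": 0.055,"dx": 0,"dy": 0,"dz": 0.008,"wx": 0,"wy": 0,"wz": 0}
    - {"claw": 0.055,"dx": 0,"dy": 0,"dz": 0.008,"wx": 0,"wy": 0,"wz": 0}
    - {"claw": 0.055,"dx": 0,"dy": 0,"dz": 0.008,"wx": 0,"wy": 0,"wz": 0}
    - {"claw": 0.055,"dx": 0,"dy": 0,"dz": 0.008,"wx": 0,"wy": 0,"wz": 0}
    - {"claw": 0.055,"dx": 0,"dy": 0,"dz": 0.008,"wx": 0,"wy": 0,"wz": 0}
    - {"claw": 0.055,"dx": 0,"dy": 0,"dz": 0,"wx": 0,"wy": 0,"wz": 0}
    - {"claw": 0.032,"dx": 0,"dy": 0,"dz": 0,"wx": 0,"wy": 0,"wz": 0}
    - {"claw": 0.032,"dx": 0,"dy": 0,"dz": 0,"wx": 0,"wy": 0,"wz": 0}
    - {"claw": 0.032,"dx": 0,"dy": 0,"dz": 0,"wx": 0,"wy": 0,"wz": 0}

```text
t: 3.6
eef_pos: [0.4456, 0.0739, 0.1057]
tool_rot: [-0.3, -0.012, 0.954, -0.004]
contact_force: [0.4, -0.1, 0.8]
gripper_width: 0.374
grasp_force: 0.0
```

```bash
python3 - <<'E'
from h import *
from station import *
p,d=read_camera("top");np.save("t1.npy",d);q,_=read_camera("side")
a=cv2.resize(p[155:315,215:425],(400,305),interpolation=2);b=cv2.resize(q[190:340,210:400],(390,305),interpolation=2)
cv2.imwrite("pics/g1.png",np.hstack([a,b])[:,:,::-1])
E
```

```text
(no output)
```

View pics/g1.png

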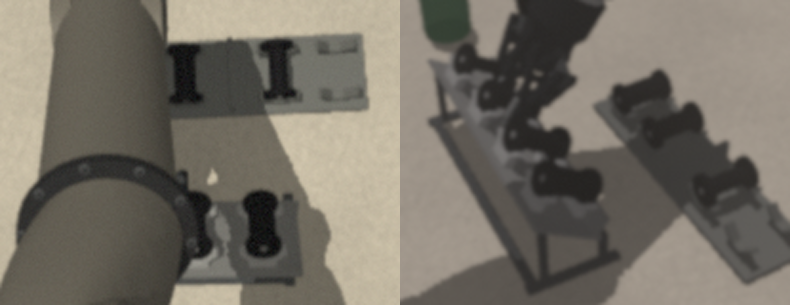

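The left half is blocked by the arm. The right half shows the fingers around the second roller, at about (515,90) in the picture, with nothing touched. I'll close lightly.

>>> drive_tool:
  increments:
    - {"claw": 0.027,"dx": 0,"dy": 0,"dz": 0,"wx": 0,"wy": 0,"wz": 0}
    - {"claw": 0.024,"dx": 0,"dy": 0,"dz": 0,"wx": 0,"wy": 0,"wz": 0}
    - {"claw": 0.022,"dx": 0,"dy": 0,"dz": 0,"wx": 0,"wy": 0,"wz": 0}
    - {"claw": 0.019,"dx": 0,"dy": 0,"dz": 0,"wx": 0,"wy": 0,"wz": 0}
    - {"claw": 0.015,"dx": 0,"dy": 0,"dz": 0,"wx": 0,"wy": 0,"wz": 0}
    - {"claw": 0.015,"dx": 0,"dy": 0,"dz": 0,"wx": 0,"wy": 0,"wz": 0}
    - {"claw": 0.015,"dx": 0,"dy": 0,"dz": 0,"wx": 0,"wy": 0,"wz": 0}
  newtons: 20

```text
t: 4.58
eef_pos: [0.4457, 0.0762, 0.106]
tool_rot: [-0.3, -0.012, 0.954, -0.002]
contact_force: [0.9, 7.3, 3.4]
gripper_width: 0.245
grasp_force: 20.1
```

>>> drive_tool:
  increments:
    - {"claw": 0.01,"dx": 0,"dy": 0.002,"dz": 0,"wx": 0,"wy": 0,"wz": 0}
    - {"claw": 0.01,"dx": 0,"dy": 0,"dz": 0,"wx": 0,"wy": 0,"wz": 0}
    - {"claw": 0.01,"dx": 0,"dy": 0,"dz": -0.005,"wx": 0,"wy": 0,"wz": 0}
    - {"claw": 0.01,"dx": 0,"dy": 0,"dz": -0.01,"wx": 0,"wy": 0,"wz": 0}
    - {"claw": 0.01,"dx": 0,"dy": 0,"dz": -0.015,"wx": 0,"wy": 0,"wz": 0}
    - {"claw": 0.01,"dx": 0,"dy": 0,"dz": -0.02,"wx": 0,"wy": 0,"wz": 0}
    - {"claw": 0.01,"dx": 0,"dy": 0,"dz": -0.025,"wx": 0,"wy": 0,"wz": 0}
    - {"claw": 0.01,"dx": 0,"dy": 0,"dz": -0.025,"wx": 0,"wy": 0,"wz": 0}
    - {"claw": 0.01,"dx": 0,"dy": 0,"dz": -0.02,"wx": 0,"wy": 0,"wz": 0}
    - {"claw": 0.01,"dx": 0,"dy": 0,"dz": 0,"wx": 0,"wy": 0,"wz": 0}
  newtons: 40

```text
t: 5.82
eef_pos: [0.5156, 0.0774, 0.2052]
tool_rot: [-0.299, -0.011, 0.954, -0.004]
contact_force: [-0.2, 0.2, -1.5]
gripper_width: 0.24
grasp_force: 39.1
```

```bash
python3 - <<'E'
from plan import *
o,p,R=state();print(o["t"],p,o["gripper_width"]*.0854,o["contact_force"])
E0=np.array([.6353,-.165,.040]);D=Rt(0,np.radians(3.5))
plan(p,R,[(tcp(E0+[0,0,.10],D),D)],[12],claw=.01)
E
```

```text
5.825 [0.51561948 0.07740001 0.20520926] 0.020515636306898077 [-0.15153408  0.24270958 -1.4673773 ]
[{"claw":0.01,"dx":-0.011,"dy":-0.02,"dz":-0.001,"wx":0.1,"wy":-2.9,"wz":-0.2},{"claw":0.01,"dx":-0.01,"dy":-0.021,"dz":-0.001,"wx":0,"wy":-2.9,"wz":-0.1},{"claw":0.01,"dx":-0.011,"dy":-0.02,"dz":0,"wx":0.1,"wy":-2.9,"wz":-0.2},{"claw":0.01,"dx":-0.01,"dy":-0.021,"dz":0,"wx":0,"wy":-2.9,"wz":-0.2},{"claw":0.01,"dx":-0.011,"dy":-0.02,"dz":0.001,"wx":0.1,"wy":-2.9,"wz":-0.2},{"claw":0.01,"dx":-0.01,"dy":-0.021,"dz":0.001,"wx":0,"wy":-2.9,"wz":-0.1},{"claw":0.01,"dx":-0.01,"dy":-0.021,"dz":0.002,"wx":0.1,"wy":-2.9,"wz":-0.2},{"claw":0.01,"dx":-0.01,"dy":-0.02,"dz":0.003,"wx":0,"wy":-2.9,"wz":-0.2},{"claw":0.01,"dx":-0.01,"dy":-0.021,"dz":0.003,"wx":0.1,"wy":-2.9,"wz":-0.1},{"claw":0.01,"dx":-0.01,"dy":-0.021,"dz":0.003,"wx":0,"wy":-2.8,"wz":-0.2},{"claw":0.01,"dx":-0.009,"dy":-0.02,"dz":0.004,"wx":0.1,"wy":-2.9,"wz":-0.2},{"claw":0.01,"dx":-0.009,"dy":-0.021,"dz":0.005,"wx":0,"wy":-2.9,"wz":-0.2}]
```

>>> drive_tool:
  increments:
    - {"claw": 0.01,"dx": -0.011,"dy": -0.02,"dz": -0.001,"wx": 0.1,"wy": -2.9,"wz": -0.2}
    - {"claw": 0.01,"dx": -0.01,"dy": -0.021,"dz": -0.001,"wx": 0,"wy": -2.9,"wz": -0.1}
    - {"claw": 0.01,"dx": -0.011,"dy": -0.02,"dz": 0,"wx": 0.1,"wy": -2.9,"wz": -0.2}
    - {"claw": 0.01,"dx": -0.01,"dy": -0.021,"dz": 0,"wx": 0,"wy": -2.9,"wz": -0.2}
    - {"claw": 0.01,"dx": -0.011,"dy": -0.02,"dz": 0.001,"wx": 0.1,"wy": -2.9,"wz": -0.2}
    - {"claw": 0.01,"dx": -0.01,"dy": -0.021,"dz": 0.001,"wx": 0,"wy": -2.9,"wz": -0.1}
    - {"claw": 0.01,"dx": -0.01,"dy": -0.021,"dz": 0.002,"wx": 0.1,"wy": -2.9,"wz": -0.2}
    - {"claw": 0.01,"dx": -0.01,"dy": -0.02,"dz": 0.003,"wx": 0,"wy": -2.9,"wz": -0.2}
    - {"claw": 0.01,"dx": -0.01,"dy": -0.021,"dz": 0.003,"wx": 0.1,"wy": -2.9,"wz": -0.1}
    - {"claw": 0.01,"dx": -0.01,"dy": -0.021,"dz": 0.003,"wx": 0,"wy": -2.8,"wz": -0.2}
    - {"claw": 0.01,"dx": -0.009,"dy": -0.02,"dz": 0.004,"wx": 0.1,"wy": -2.9,"wz": -0.2}
    - {"claw": 0.01,"dx": -0.009,"dy": -0.021,"dz": 0.005,"wx": 0,"wy": -2.9,"wz": -0.2}
    - {"claw": 0.01,"dx": 0,"dy": 0,"dz": 0,"wx": 0,"wy": 0,"wz": 0}
    - {"claw": 0.01,"dx": 0,"dy": 0,"dz": 0,"wx": 0,"wy": 0,"wz": 0}

```text
t: 7.58
eef_pos: [0.6332, -0.1632, 0.1436]
tool_rot: [-0.003, -0.031, 0.999, 0.001]
contact_force: [-0.4, 0.4, -1.1]
gripper_width: 0.24
grasp_force: 39.2
```

```bash
python3 - <<'E'
from h import *
from station import *
o=get_obs();print(o["eef_pos"],o["tool_rot"],o["contact_force"])
p,d=read_camera("top");q,e=read_camera("side");cv2.imwrite("pics/t2.png",p[:,:,::-1]);cv2.imwrite("pics/s2.png",q[:,:,::-1]);np.save("t2.npy",d);np.save("s2.npy",e)
a=cv2.resize(p[120:270,300:450],(390,390),interpolation=2);b=cv2.resize(q[190:340,280:430],(390,390),interpolation=2)
cv2.imwrite("pics/g2.png",np.hstack([a,b])[:,:,::-1])
E
```

```text
[ 0.63323819 -0.16324753  0.14363348] [-3.08503945e-03 -3.14744631e-02  9.99499595e-01  6.32035572e-04] [-0.39600485  0.42990468 -1.06144062]
```

View pics/g2.png

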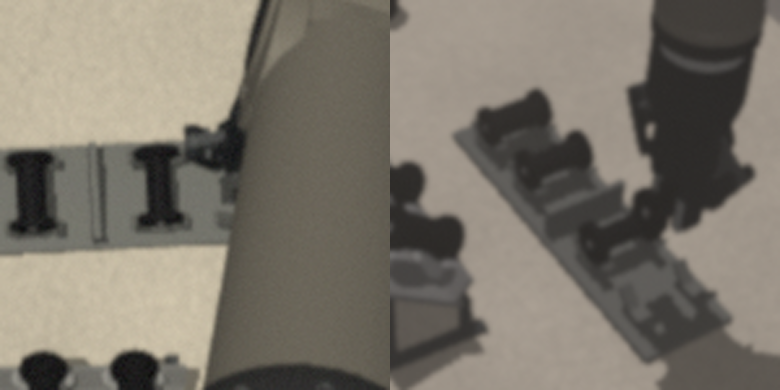

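The held roller is mostly hidden by the hand: in the left crop the fingertips show at (215,145), and in the right crop at (690,215). The empty cradle at (670,290) in the right crop is free. I'll check the tray position against the side view as a second measurement.

```bash
cat > e.py <<'E'
from h import *
p=cv2.imread("pics/side0.png");d=np.load("side_d.npy");g=p.max(2)
n,l,st,ce=cv2.connectedComponentsWithStats((g<58).astype(np.uint8))
for i in range(1,n):
    if not(80<st[i][4]<1500 and 225<ce[i][0]<400 and 205<ce[i][1]<300): continue
    v,u=np.where(l==i);X=depthpts("side",np.c_[u,v],d)
    rack=X[:,0].mean()<.53;yaw=.024 if rack else .0615;inc=np.radians(35) if rack else 0
    a=np.array([np.cos(yaw)*np.cos(inc),np.sin(yaw)*np.cos(inc),-np.sin(inc)]);y=np.array([-np.sin(yaw),np.cos(yaw),0]);nn=np.cross(a,y)
    s,w,h=X@a,X@y,X@nn;s0=np.percentile(s,[1.5,98.5]).mean();f=abs(s-s0-.029)<.004;f|=abs(s-s0+.029)<.004
    w0=np.percentile(w[f],3)+.020;h0=np.percentile(h[f],96)-.02
    print(st[i],"len",round(np.ptp(np.percentile(s,[1.5,98.5])),4),(a*s0+y*w0+nn*h0).round(4))
c=calibration("top");o=cv2.projectPoints(np.array([[.6353,-.165,.04]]),cv2.Rodrigues(c["R"])[0],c["t"],c["intrinsics"],np.array([c["k1"],0,0,0.]))[0];print("top px empty",o)
# tray floor corners in side picture
hsv=cv2.cvtColor(p,cv2.COLOR_BGR2HSV)
b=np.array([[305,240],[380,325],[409,309],[330,226]],float)
m=np.zeros(g.shape,np.uint8);m[215:330,300:415]=((hsv[...,1]<40)&(g<130))[215:330,300:415]
m=cv2.morphologyEx(m,cv2.MORPH_CLOSE,np.ones((5,5)));cs=max(cv2.findContours(m,0,2)[0],key=cv2.contourArea)
k=cs[:,0,:];P=plane("side",k,.008);t=P[:,:2]@np.array([[np.cos(.0615),-np.sin(.0615)],[np.sin(.0615),np.cos(.0615)]])
print("tray extents in tray axes x",np.percentile(t[:,0],[0,3,50,97,100]).round(4),"y",np.percentile(t[:,1],[0,100]).round(4))
print("empty in tray axes",np.array([.6353,-.165])@np.array([[np.cos(.0615),-np.sin(.0615)],[np.sin(.0615),np.cos(.0615)]]))
E
python3 e.py
```

```text
[ 237  212   71   78 1406] len 0.0631 [ 0.4443 -0.0713  0.0996]
[314 226  27  21 308] len 0.0613 [0.6182 0.0845 0.0385]
[327 241  30  24 368] len 0.0623 [0.6228 0.0129 0.0392]
[351 268  33  25 382] len 0.0626 [ 0.6295 -0.0965  0.0382]
top px empty [[[391.1088233  190.44279261]]]
tray extents in tray axes x [0.5723 0.5728 0.6488 0.6952 0.6961] y [-0.2532  0.1085]
empty in tray axes [ 0.62395784 -0.20373439]
```

```bash
python3 - <<'E'
from plan import *
o,p,R=state();D=Rt(0,np.radians(3.5));T=np.array([.635,-.166,.0476])
print(p); plan(p,R,[(T+[0,0,.04],D),(T+[0,0,.012],D)],[5,5],claw=.01)
E
```

```text
[ 0.63381953 -0.162812    0.143878  ]
[{"claw":0.01,"dx":0,"dy":-0.001,"dz":0.011,"wx":0,"wy":-0.1,"wz":0},{"claw":0.01,"dx":0,"dy":0,"dz":0.012,"wx":0,"wy":0,"wz":0.1},{"claw":0.01,"dx":-0.001,"dy":-0.001,"dz":0.011,"wx":0,"wy":-0.1,"wz":0},{"claw":0.01,"dx":0,"dy":-0.001,"dz":0.011,"wx":0.1,"wy":0,"wz":0},{"claw":0.01,"dx":0,"dy":0,"dz":0.011,"wx":0,"wy":-0.1,"wz":0.1},{"claw":0.01,"dx":0,"dy":0,"dz":0.006,"wx":0,"wy":0,"wz":0},{"claw":0.01,"dx":0,"dy":0,"dz":0.005,"wx":0,"wy":0,"wz":0},{"claw":0.01,"dx":0,"dy":0,"dz":0.006,"wx":0,"wy":0,"wz":0},{"claw":0.01,"dx":0,"dy":0,"dz":0.006,"wx":0,"wy":0,"wz":0},{"claw":0.01,"dx":0,"dy":0,"dz":0.005,"wx":0,"wy":0,"wz":0}]
```

>>> drive_tool:
  increments:
    - {"claw": 0.01,"dx": 0,"dy": -0.001,"dz": 0.011,"wx": 0,"wy": -0.1,"wz": 0}
    - {"claw": 0.01,"dx": 0,"dy": 0,"dz": 0.012,"wx": 0,"wy": 0,"wz": 0.1}
    - {"claw": 0.01,"dx": -0.001,"dy": -0.001,"dz": 0.011,"wx": 0,"wy": -0.1,"wz": 0}
    - {"claw": 0.01,"dx": 0,"dy": -0.001,"dz": 0.011,"wx": 0.1,"wy": 0,"wz": 0}
    - {"claw": 0.01,"dx": 0,"dy": 0,"dz": 0.011,"wx": 0,"wy": -0.1,"wz": 0.1}
    - {"claw": 0.01,"dx": 0,"dy": 0,"dz": 0.006,"wx": 0,"wy": 0,"wz": 0}
    - {"claw": 0.01,"dx": 0,"dy": 0,"dz": 0.005,"wx": 0,"wy": 0,"wz": 0}
    - {"claw": 0.01,"dx": 0,"dy": 0,"dz": 0.006,"wx": 0,"wy": 0,"wz": 0}
    - {"claw": 0.01,"dx": 0,"dy": 0,"dz": 0.006,"wx": 0,"wy": 0,"wz": 0}
    - {"claw": 0.01,"dx": 0,"dy": 0,"dz": 0.005,"wx": 0,"wy": 0,"wz": 0}
    - {"claw": 0.01,"dx": 0,"dy": 0,"dz": 0,"wx": 0,"wy": 0,"wz": 0}

```text
t: 9.05
eef_pos: [0.6346, -0.1674, 0.0595]
tool_rot: [0.0, -0.029, 1.0, -0.001]
contact_force: [-0.4, 0.1, -0.8]
gripper_width: 0.244
grasp_force: 39.2
```

```bash
python3 - <<'E'
from h import *
from station import *
o=get_obs();print(o["eef_pos"],o["contact_force"],o["torque"])
q,e=read_camera("side");cv2.imwrite("pics/s3.png",q[:,:,::-1]);np.save("s3.npy",e)
cv2.imwrite("pics/g3.png",cv2.resize(q[230:340,320:440],(654,600),interpolation=2)[:,:,::-1])
E
```

```text
[ 0.6345513  -0.16742238  0.05945135] [-0.42255228  0.13465632 -0.77959817] [ 0.05612391  0.01380599 -0.05088084]
```

View pics/g3.png

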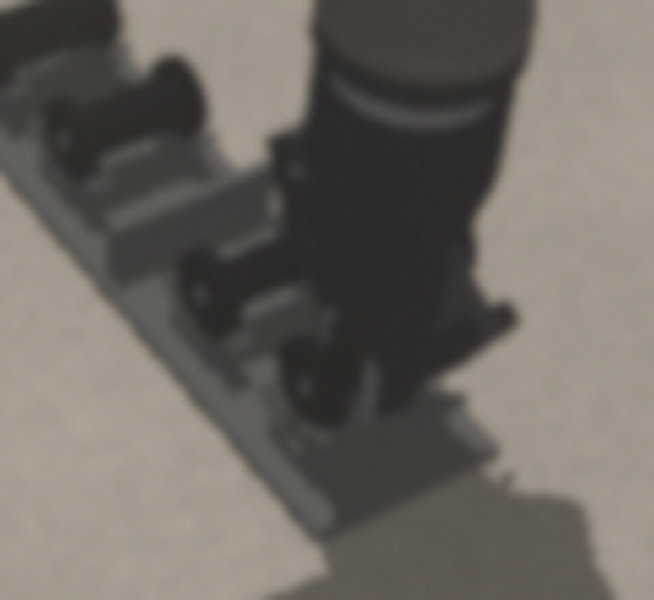

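The side view shows the near end faces with bright centre dots: the pattern's at crop (202,292), the held roller's at (306,386), and a parked roller's at (64,138). Casting rays through the dots gives the held roller's offset from the pattern.

```bash
python3 - <<'E'
from h import *
p=cv2.imread("pics/s3.png").astype(np.float32).mean(2);e=np.load("s3.npy")
def dot(cx,cy):
    u,v=320+cx/5.45-.4,230+cy/5.45-.4;u0,v0=int(round(u)),int(round(v))
    w=p[v0-2:v0+3,u0-2:u0+3];w=np.clip(w-np.median(w),0,None);yy,xx=np.mgrid[v0-2:v0+3,u0-2:u0+3]
    return [(w*xx).sum()/w.sum(),(w*yy).sum()/w.sum()]
P=[dot(202,292),dot(64,138)];H=dot(306,386);print(P,H)
A=plane("side",P,.040);B=plane("side",[H],.0519)[0];y=np.array([-np.sin(.0615),np.cos(.0615),0]);x=np.array([y[1],-y[0],0])
print(A,B);D=B-A[0];print("tray axes: along x",D@x,"along y",D@y,"check parked",(A[1]-A[0])@x,(A[1]-A[0])@y)
for q in [*P,H]: print(depthpts("side",[[int(round(q[0])),int(round(q[1]))]],e))
E
```

```text
[[np.float64(356.2019996065082), np.float64(283.59089267615116)], [np.float64(330.7372883229858), np.float64(255.45762716138273)]] [np.float64(375.37142862561285), np.float64(300.45142858899175)]
[[ 0.59981765 -0.09880724  0.04      ]
 [ 0.59226532  0.01034826  0.04      ]] [ 0.60495928 -0.17048434  0.0519    ]
tray axes: along x 0.0007265509788175143 along y -0.07185760573738655 check parked -0.000829224253640513 0.10941331227455955
[[ 0.59919498 -0.09906751  0.03917835]]
[[0.59288756 0.01025247 0.0413481 ]]
[[ 0.60278649 -0.17170719  0.05568649]]
```

>>> drive_tool:
  increments:
    - {"claw": 0.01,"dx": 0.0005,"dy": 0,"dz": 0.003,"wx": 0,"wy": 0,"wz": 0}
    - {"claw": 0.01,"dx": 0,"dy": 0,"dz": 0.003,"wx": 0,"wy": 0,"wz": 0}
    - {"claw": 0.01,"dx": 0,"dy": 0,"dz": 0.002,"wx": 0,"wy": 0,"wz": 0}
    - {"claw": 0.01,"dx": 0,"dy": 0,"dz": 0.001,"wx": 0,"wy": 0,"wz": 0}
    - {"claw": 0.01,"dx": 0,"dy": 0,"dz": 0,"wx": 0,"wy": 0,"wz": 0}

```text
t: 9.72
eef_pos: [0.6343, -0.1676, 0.0509]
tool_rot: [0.0, -0.029, 1.0, -0.001]
contact_force: [0.5, -1.0, -0.6]
gripper_width: 0.242
grasp_force: 39.2
```

>>> drive_tool:
  increments:
    - {"claw": 0.01,"dx": 0,"dy": 0,"dz": 0.001,"wx": 0,"wy": 0,"wz": 0}
    - {"claw": 0.01,"dx": 0,"dy": 0,"dz": 0.001,"wx": 0,"wy": 0,"wz": 0}
    - {"claw": 0.01,"dx": 0,"dy": 0,"dz": 0,"wx": 0,"wy": 0,"wz": 0}

```text
t: 10.1
eef_pos: [0.6343, -0.1675, 0.0489]
tool_rot: [0.0, -0.029, 1.0, -0.001]
contact_force: [0.5, -0.4, -0.9]
gripper_width: 0.242
grasp_force: 39.2
```

>>> drive_tool:
  increments:
    - {"claw": 0.01,"dx": 0,"dy": 0,"dz": 0.001,"wx": 0,"wy": 0,"wz": 0}
    - {"claw": 0.01,"dx": 0,"dy": 0,"dz": 0.0005,"wx": 0,"wy": 0,"wz": 0}
    - {"claw": 0.01,"dx": 0,"dy": 0,"dz": 0,"wx": 0,"wy": 0,"wz": 0}

```text
t: 10.48
eef_pos: [0.6343, -0.1675, 0.0474]
tool_rot: [0.0, -0.029, 1.0, -0.001]
contact_force: [0.1, -0.1, -0.0]
gripper_width: 0.243
grasp_force: 39.2
```

>>> drive_tool:
  increments:
    - {"claw": 0.01,"dx": 0,"dy": 0,"dz": 0.0005,"wx": 0,"wy": 0,"wz": 0}
    - {"claw": 0.01,"dx": 0,"dy": 0,"dz": 0.0005,"wx": 0,"wy": 0,"wz": 0}
    - {"claw": 0.01,"dx": 0,"dy": 0,"dz": 0,"wx": 0,"wy": 0,"wz": 0}

```text
t: 10.85
eef_pos: [0.6343, -0.1675, 0.0464]
tool_rot: [0.0, -0.029, 1.0, -0.001]
contact_force: [0.0, -0.2, -1.6]
gripper_width: 0.24
grasp_force: 39.2
```

>>> drive_tool:
  increments:
    - {"claw": 0.01,"dx": 0,"dy": 0,"dz": 0.0005,"wx": 0,"wy": 0,"wz": 0}
    - {"claw": 0.01,"dx": 0,"dy": 0,"dz": 0.0005,"wx": 0,"wy": 0,"wz": 0}
    - {"claw": 0.01,"dx": 0,"dy": 0,"dz": 0,"wx": 0,"wy": 0,"wz": 0}

```text
t: 11.22
eef_pos: [0.6345, -0.1674, 0.0458]
tool_rot: [0.001, -0.029, 1.0, -0.001]
contact_force: [-1.9, 0.6, 4.1]
gripper_width: 0.246
grasp_force: 39.6
```

>>> drive_tool:
  increments:
    - {"claw": 0.01,"dx": 0,"dy": 0,"dz": 0.0005,"wx": 0,"wy": 0,"wz": 0}
    - {"claw": 0.01,"dx": 0,"dy": 0,"dz": 0,"wx": 0,"wy": 0,"wz": 0}
  newtons: 20

```text
t: 11.48
eef_pos: [0.6345, -0.1673, 0.0456]
tool_rot: [0.001, -0.029, 1.0, -0.001]
contact_force: [-1.5, 2.3, 7.0]
gripper_width: 0.241
grasp_force: 40.0
```

>>> drive_tool:
  increments:
    - {"claw": 0.022,"dx": 0,"dy": 0,"dz": 0,"wx": 0,"wy": 0,"wz": 0}
    - {"claw": 0.024,"dx": 0,"dy": 0,"dz": 0,"wx": 0,"wy": 0,"wz": 0}
    - {"claw": 0.028,"dx": 0,"dy": 0,"dz": 0,"wx": 0,"wy": 0,"wz": 0}
    - {"claw": 0.036,"dx": 0,"dy": 0,"dz": 0,"wx": 0,"wy": 0,"wz": 0}
    - {"claw": 0.042,"dx": 0,"dy": 0,"dz": 0,"wx": 0,"wy": 0,"wz": 0}
    - {"claw": 0.042,"dx": 0,"dy": 0,"dz": 0,"wx": 0,"wy": 0,"wz": 0}

```text
t: 12.22
eef_pos: [0.6343, -0.1676, 0.0449]
tool_rot: [0.0, -0.029, 1.0, -0.001]
contact_force: [-0.0, -0.3, -0.3]
gripper_width: 0.49
grasp_force: 0.0
```

Released, with no remaining contact. I'll go straight up and then back out of the camera's view.

>>> drive_tool:
  increments:
    - {"claw": 0.042,"dx": 0,"dy": 0,"dz": -0.008,"wx": 0,"wy": 0,"wz": 0}
    - {"claw": 0.042,"dx": 0,"dy": 0,"dz": -0.015,"wx": 0,"wy": 0,"wz": 0}
    - {"claw": 0.042,"dx": 0,"dy": 0,"dz": -0.025,"wx": 0,"wy": 0,"wz": 0}
    - {"claw": 0.042,"dx": 0,"dy": 0,"dz": -0.035,"wx": 0,"wy": 0,"wz": 0}
    - {"claw": 0.042,"dx": 0,"dy": 0,"dz": -0.04,"wx": 0,"wy": 0,"wz": 0}
    - {"claw": 0.042,"dx": 0,"dy": 0,"dz": -0.04,"wx": 0,"wy": 0,"wz": 0}
    - {"claw": 0.042,"dx": 0,"dy": -0.04,"dz": -0.02,"wx": 0,"wy": 0,"wz": 0}
    - {"claw": 0.042,"dx": 0,"dy": -0.05,"dz": 0,"wx": 0,"wy": 0,"wz": 0}
    - {"claw": 0.042,"dx": 0,"dy": -0.05,"dz": 0,"wx": 0,"wy": 0,"wz": 0}
    - {"claw": 0.042,"dx": 0,"dy": -0.05,"dz": 0,"wx": 0,"wy": 0,"wz": 0}
    - {"claw": 0.042,"dx": 0,"dy": -0.04,"dz": 0,"wx": 0,"wy": 0,"wz": 0}
    - {"claw": 0.042,"dx": 0,"dy": 0,"dz": 0,"wx": 0,"wy": 0,"wz": 0}

```text
t: 13.72
eef_pos: [0.6456, -0.402, 0.2294]
tool_rot: [0.0, -0.026, 1.0, -0.002]
contact_force: [-0.6, 1.0, 0.4]
gripper_width: 0.486
grasp_force: 0.0
```

```bash
python3 - <<'E'
from h import *
from station import *
p,d=read_camera("top");q,e=read_camera("side");cv2.imwrite("pics/top0b.png",p[:,:,::-1]);np.save("tb.npy",d)
a=cv2.resize(p[150:315,215:425],(400,314),interpolation=2);b=cv2.resize(q[200:340,220:420],(390,314),interpolation=2)
cv2.imwrite("pics/g4.png",np.hstack([a,b])[:,:,::-1])
E
sed -e 's/top0.png/top0b.png/;s/top_d.npy/tb.npy/;s/(362,191))/(362,191),(393,190))/;s/(281,274),//' c.py > c2.py; python3 c2.py
```

```text
(246, 274) len 0.0631 C [0.4401 0.1482 0.1023] C from barrel/axis h 0.0105 px 7.714285714285714 mm 15.8
(317, 273) len 0.0637 C [0.4425 0.0015 0.1025] C from barrel/axis h 0.0134 px 12.428571428571429 mm 25.5
(352, 273) len 0.0621 C [ 0.4446 -0.0725  0.1027] C from barrel/axis h 0.0148 px 14.0 mm 28.5
(281, 196) len 0.0646 C [0.6195 0.085  0.0423] C from barrel/axis h 0.0142 px 13.714285714285714 mm 30.4
(313, 194) len 0.0649 C [0.6242 0.0137 0.0423] C from barrel/axis h 0.0118 px 11.285714285714286 mm 25.0
(362, 191) len 0.0647 C [ 0.6307 -0.096   0.0423] C from barrel/axis h 0.0109 px 10.0 mm 22.2
(393, 190) len 0.0645 C [ 0.6346 -0.1664  0.0427] C from barrel/axis h 0.0099 px 9.571428571428571 mm 21.3
yaw 1.118431192312443 [-0.14663461 -0.07409145]
yaw 3.4205874702347683 [-0.07133956 -0.10963877 -0.07041445]
```

View pics/g4.png

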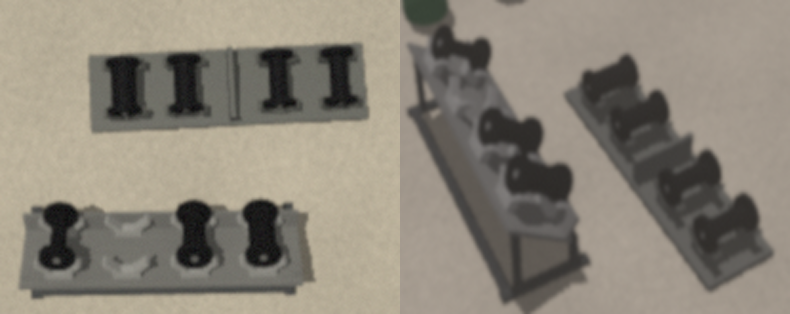

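The roller lies in the once-empty cradle at (338,78) in the left half, level with the pattern at (278,79) and 71 mm from it. The other rollers have not moved.

```bash
python3 -c "
from station import *
print(hand_in())"
```

```text
the job is handed in; nothing more can be done
None
```

The 22 mm roller, second from the left on the rack in the top view, now lies level in the empty cradle beside the matching pattern; the other rollers measured unmoved, and the job was handed in at about 14 s.

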